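Load the dish changer's tray bay

TASK

Get the dish changer ready: lift the amber pane out of the tray bay and lean it on the blue rack, its foot against the ledge and its back on the rubber bar, so that it stays there by itself. Then set the aluminium tray in the bay so that it sits fully home and its end edge holds the switch's hinged lever down, and after that bring every dish from the free-running turntable to the tray, each lying flat on the tray floor, lid side up. Do not let the pane fall over and leave the can, the dropper bottle and the eyepiece where they stand.

Things in the scene. Friction and masses are not known exactly. Their poses are not given: they have to be found in the camera images.
- bay: fixed grey tray bay, base plate 216 x 148 mm. Origin: on the bench under the middle of the tray's place; x along the bay towards its switch end. Two aluminium side rails along x (inner faces at y = +-58 mm, tops 40 mm above the bench) and four black end stops (inner faces at x = +-84 mm, tops 20 mm up, y = +-37 to +-55) bound the tray's place.
- bay_seat (a point): middle of the tray's place, 16 mm above the bench, level with the tops of the two white runners (along x at y = +-35 mm) on which the tray rests. In line with it (bay x = 0) both rails have a 12 mm wide slot, reaching out to y = +-69 mm, in which the pane stands.
- lever (a joint): hinged lever of the tray-presence limit switch: a short steel arm with an orange roller, on the bay's centre line. 0 = free, roller up; grows as it is pressed down (rad), about 0.45 to 0.5 with the tray fully home. Light spring, under 1 N at the roller.
- lever_roller (a point): centre of the orange roller (8 mm across) on the lever's end, in front of the black switch box (bay x = 99 to 121 mm, 26 mm high). Free, it stands 24 mm above the bench at bay x = 72 mm, so 8 to 12 mm above the runners: the tray's end edge comes down on it from above.
- pane: loose rigid pane, 132 mm wide (y), 130 mm high (z), 9 mm thick (x), 0.12 to 0.2 kg, amber, see-through, with a 26 mm black grip strip along its upper edge. Origin: middle of its lower edge; z up the pane. Starts upright in the slot across the bay, lower edge on the runners, 24 mm deep in the slot with about 1.5 mm play either side; lift it straight up 30 mm or more to clear.
- rack: fixed blue leaning rack. Origin: on the bench under its middle; ledge side is -x. Base plate x -40 to +25 mm, 150 mm wide (y), top 8 mm above the bench. A foot ledge 7 mm high runs along y, inner face at x = -30 mm. A pane with its foot on the plate against the ledge and its back on the bar leans about 0.35 rad (20 degrees) from upright, top towards the rack's +x.
- rack_bar (a point): middle of the rack's black rubber cross bar: 12 mm across, 122 mm long, along the rack's y, at rack x = +9 mm, 76 mm above the bench, on two steel posts at y = +-55 mm
- rack_foot (a point): where the pane's lower back edge rests on the rack's plate when the pane leans as it should (middle of the rack, 7.5 mm behind the ledge's inner face)
- tray: loose aluminium dish tray, 158 x 108 mm (x, y), 0.2 to 0.33 kg; either end may face the switch. Origin: middle of its underside. Floor 4 mm thick; walls 9 to 10 mm high, 3 mm thick. Blue handle bar along x over its middle, 64 mm long, 12 mm thick (y), 34 to 50 mm above the underside: lift it by this from above. Four blue rings on the floor at x = +-33, y = +-28 mm: places for dishes.
- turntable: fixed black foot of a round turntable. Origin: on the bench on its axis. The white disc on it runs freely: 148 mm across, dish surface 20 mm above the bench, with a rim 3 mm higher (inner radius 72 mm). It turns at the slightest push. The microscope's attachments hang 0.35 m up beyond it on the right; the wall is on its left.
- disc (a joint): angle of the turntable disc (rad), free to turn either way without end
- dish_1: round closed 35 mm culture dish with pink medium; solid outline 38 mm across and 10 mm high, 20 g. Origin: middle of its underside, z up. Starts on the turntable disc; two to four of the four dishes are there.
- dish_2: another such dish, same size; may be absent
- dish_3: another such dish, same size; may be absent
- dish_4: another such dish, same size; may be absent
- objective_can: bystander: black screw can, 40 mm across, 60 mm high; origin under its middle
- oil_dropper: bystander: brown dropper bottle with black cap, 28 mm across, 70 mm high; origin under its middle
- eyepiece: bystander: black eyepiece standing on its cap, 41 mm across, 52 mm high; origin under its middle

How it is judged:
By the outcome, as a careful person would: the job done as asked, in the order asked, and still so for the second after the job is handed in, with the robot touching nothing.
Of dish_1, dish_2, dish_3, dish_4 only 2 to 4 are there at a start; the rules pass over those that are not, and their reading is None.
At some moment in a run one of dish_1, dish_2, dish_3, dish_4 may be knocked a few centimetres aside while the robot is not near it.
It also fails if it takes over 210 s, if anything falls off the work surface, if the arm or the gripper's body presses on something with over 40 N, if the wrist force passes 120 N, or if a joint passes its speed limit or range.

ROBOT

A 6-joint arm with a two-finger parallel gripper is mounted at the origin on the work surface; the furniture and walls round the work are solid. World frame = base frame: x ahead of the robot, y to its left, z up, the work surface at z = 0. Lengths are in m, angles in rad, forces in N, time in s.
With the tool pointing down it reaches from about 0.225 to 0.725 m from the base axis. Payload 3.1 kg.
Tool frame: the origin (TCP) lies at the very end of the fingers, on their centre line; the grasp point (between the pads) lies 19 mm behind it (r.pinch_z is the distance from the TCP to the grasp point, in m); z points along the fingers, y is the line along which they close (so a half turn about z gives the same grasp; the last joint's range is limited). The gripper opens to 85 mm and grips with 20 to 120 N. Pads are 22 mm wide; open, the fingers measure 114 mm over their backs; the gripper's body (76 mm by 85 mm) begins 54 mm behind the grasp point. The pads swing forward as they close: fully open they stand 13 mm farther back than shut.
Start: joints at [-1.273, 0.048, 0.099, 1.622, 0, 1.443], TCP at [0.217, -0.478, 0.231] pointing down, gripper open.
Joint ranges: [-2.91, 2.91], [-0.99, 1.94], [-1.21, 1.42], [-2.12, 2.29], [-1.49, 1.47], [-3.14, 3.14]. Speed limits (rad/s): [2.79, 2.79, 3.14, 3.14, 3.14, 3.14].

INTERFACE

Orientations are given as a unit quaternion [x, y, z, w].
In Python, from cell import r gives the robot as it stands.
- The arm moves only by the tool steer_hand, called after "Call:" as name(argument=value, ...), one argument or row to a line, values as JSON. Schema: {"type":"object","properties":{"moves":{"type":"object","properties":{"increments":{"type":"array","items":{"type":"array","items":{"type":"number"},"minItems":5,"maxItems":5},"minItems":1,"maxItems":20}},"additionalProperties":false,"required":["increments"]},"grip_force":{"type":"number"},"only":{"type":"string"},"quiet":{"type":"boolean"},"lines":{"type":"string"}},"required":["moves"],"additionalProperties":false}. moves is an object whose key "increments" holds a list of rows, 1 to 20 of them, each of 5 numbers: dx, dy, dz in m, then a turn about the tool's z in rad, then the finger opening in m; each row is the pose to reach, as a shift and turn from the pose commanded when the call began, along the tool's axes at that moment; what a row does not reach only later rows make up. A row lasts 1/10 s, in which the tool goes at most 0.05 m and 0.15 rad, less where a joint would pass 70% of its speed; a pose out of reach is approached as far as the arm can. The fingers move at their own pace and stop on an object; grip_force is the grip in N (left out, the last holds). Time passes only in rows, so rows that do not move let the fingers close. The tool returns the time, the measured TCP pose, the force, the opening and the grip force at its end. only (a regular expression) keeps the lines of the reply that match it, lines (a string "A,B") keeps lines A to B, and quiet returns only ok. Input that does not fit is refused with a message, and nothing moves.
- r.state(): the state, without advancing time (a new reading comes with each control period).
- r.get_image(name): name is "scene" or "top"; returns the picture (384x512x3 uint8, red, green, blue); there is no depth.
- r.camera_params(name): a dict with "fx", "fy", "cx", "cy" (pixels), "eye" and "rotation" of the camera in the world. Camera axes: x right, y down, z forward; pixel columns grow to the right and rows downward; lengths in m; the calibration is good to about 2 mm. A picture is of the moment at which its call begins. camera_params takes no time and is no camera call.
- r.hand_in(): hands the job in; it is judged then, once.
The state is a dict: "t": time; "joint_pos": joint angles; "joint_vel": joint speeds; "joint_efforts": joint torques, N m; "eef_pos": TCP position; "ee_rot": TCP orientation; "ft_force": force on the tool from outside, world axes, zero at the start; "ft_torque": the same for the moment, N m; "grip_width": finger opening in m; "finger_force": force on a finger pad.
Only numpy, scipy, OpenCV 4.12 (cv2) and the standard library are available. Lean on these libraries where they do the work, as an engineer would, in place of code of your own. Each camera call takes 0.05 s, during which the arm holds its last target. There are 200 camera calls.

## Working session

There is one attempt and no reset: what is moved stays moved. The work goes in short steps, Python scripts to look and compute and a tool call to move; the robot and the scene stay as the last step left them, time stands still between calls to the robot, and variables do not carry over. Pictures are saved under pics/ and viewed, at most 14 in all, crops included, and the job is handed in when it is done.

```bash
ls; mkdir -p pics
```

Run:
```python
from cell import r
import cv2, numpy as np
s=r.state(); print({k:np.round(v,3).tolist() for k,v in s.items()})
for n in("scene","top"):
    im=r.get_image(n); cv2.imwrite(f"pics/{n}0.png",cv2.cvtColor(im,cv2.COLOR_RGB2BGR)); 
    p=r.camera_params(n); print(n,{k:np.round(v,4).tolist() for k,v in p.items()})
```

```bash
python3 -c "
import cv2
for n in('scene','top'):
    im=cv2.imread(f'pics/{n}0.png'); cv2.imwrite(f'pics/{n}0b.png',cv2.resize(im,(768,576),interpolation=cv2.INTER_CUBIC))"
```

```text
(no output)
```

View pics/scene0b.png

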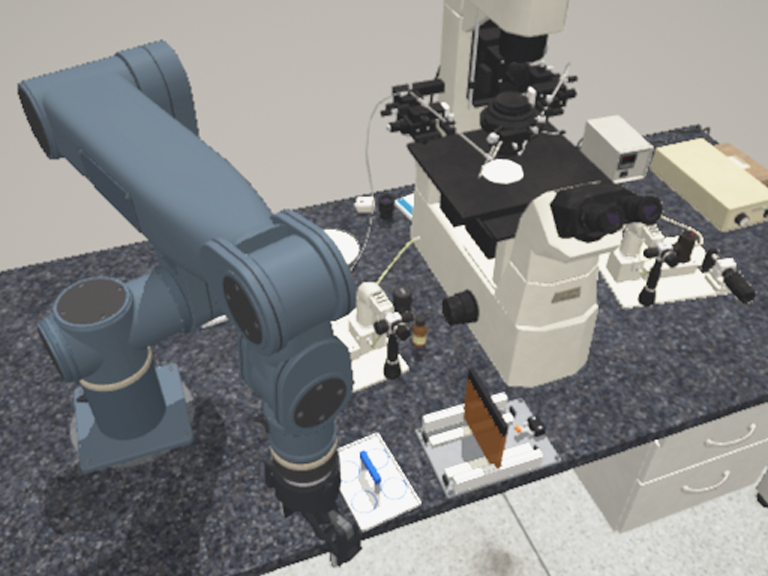

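View pics/top0b.png

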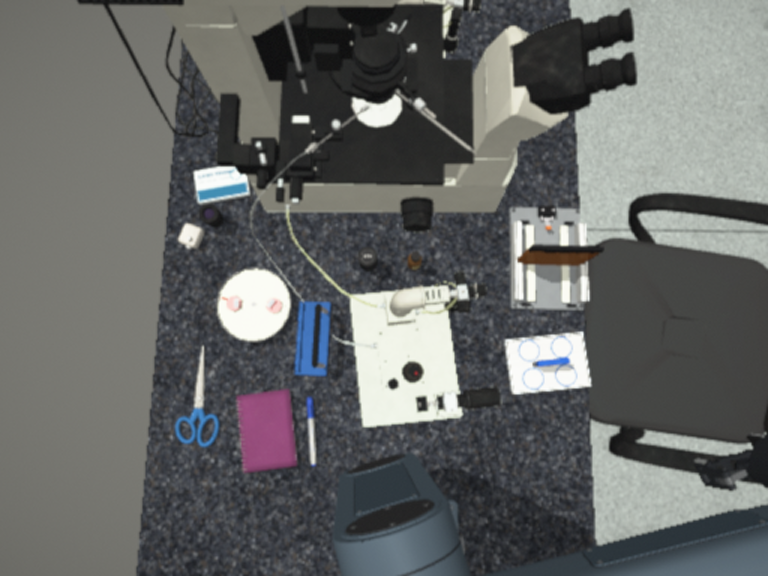

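Scene view: bay with pane at (490,430) and tray at (375,480). Top view (768 px wide): pane (555,255), tray (547,362), disc (254,304) with two dishes at (233,303) and (275,306), rack (313,338), can (368,260), dropper (414,261).

Create h.py:
```python
from cell import r
import cv2, numpy as np
from scipy.spatial.transform import Rotation as R
def cam(n):
    p=r.camera_params(n); return p,R.from_quat(p["rotation"]).as_matrix(),np.array(p["eye"])
def ray(n,uv):
    p,M,e=cam(n); uv=np.atleast_2d(uv).astype(float)
    d=np.c_[(uv[:,0]-p["cx"])/p["fx"],(uv[:,1]-p["cy"])/p["fy"],np.ones(len(uv))]@M.T
    return e,d
def cast(n,uv,z):
    e,d=ray(n,uv); return e+d*((z-e[2])/d[:,2])[:,None]
def proj(n,P):
    p,M,e=cam(n); c=(np.atleast_2d(P)-e)@M
    return np.c_[p["fx"]*c[:,0]/c[:,2]+p["cx"],p["fy"]*c[:,1]/c[:,2]+p["cy"]]
def hsv(im): return cv2.cvtColor(im,cv2.COLOR_RGB2HSV)
def blobs(m,amin=8):
    cs,_=cv2.findContours(m.astype(np.uint8),cv2.RETR_EXTERNAL,cv2.CHAIN_APPROX_NONE)
    return sorted([c[:,0,:] for c in cs if cv2.contourArea(c)>=amin],key=lambda c:-cv2.contourArea(c))
def rect(n,c,z):
    P=cast(n,c,z)[:,:2]*1000; (x,y),(w,h),a=cv2.minAreaRect(P.astype(np.float32)); return np.round([x,y,w,h,a],1)
def tool(target):
    "world vector -> tool axes"
    M=R.from_quat(r.state()["ee_rot"]).as_matrix(); return np.round(M.T@np.array(target),4)
```

Run:
```python
from h import *
im=cv2.cvtColor(cv2.imread("pics/top0.png"),cv2.COLOR_BGR2RGB); H=hsv(im)
blue=(abs(H[...,0].astype(int)-110)<15)&(H[...,1]>140)&(H[...,2]>60)
for c in blobs(blue): print("blue",c.mean(0).round(1),rect("top",c,0.008),cv2.contourArea(c))
wh=(H[...,1]<45)&(H[...,2]>185)
for c in blobs(wh,150)[:8]: print("white",c.mean(0).round(1),rect("top",c,0.02),cv2.contourArea(c))
org=((H[...,0]<18))&(H[...,1]>110)&(H[...,2]>90)
for c in blobs(org,3): print("org",c.mean(0).round(1),rect("top",c,0.02),cv2.contourArea(c))
a=cv2.resize(im[125:275,330:410],(800-480,600),interpolation=cv2.INTER_CUBIC)
b=cv2.resize(im[165:265,135:225],(480,533),interpolation=cv2.INTER_CUBIC)
o=np.zeros((600,800,3),np.uint8); o[:,:320]=a; o[:533,320:]=b
cv2.imwrite("pics/c1.png",o[...,::-1])
```

```text
blue [209.6 224.7] [403.9 193.8  64.8 148.2  88. ] 708.5
blue [131.4 285. ] [225.3 415.4  84.3  66.8  79. ] 474.5
blue [148.  127.2] [712.6 397.2  14.5  96.4  11.6] 100.0
blue [368.2 241.1] [ 363.5 -288.5    9.5   61.2    4.9] 40.5
blue [206.3 271.2] [267.5 195.1  35.1  11.9   2.1] 36.5
white [273.7 233. ] [375.6 -11.5 264.5 239.9   6.5] 5647.0
white [447.9 101.3] [ 811.1 -523.1  323.   451.5   16.7] 5477.5
white [365.3 241.1] [ 361.2 -274.9  107.8  157.5    6.7] 1832.0
white [422.8 324.6] [ 1.406e+02 -4.573e+02  2.058e+02  2.060e+02  4.000e-01] 1830.5
white [168.8 202.8] [470.3 315.4 144.7 143.1   2.5] 1728.5
white [347.2  55.5] [ 981.8 -268.2  137.8  224.2   87.7] 464.5
white [251.1  73.1] [892.9  70.9  69.7 103.2   5.2] 411.5
white [145.4 118.4] [741.3 400.1  45.4 109.1  11.6] 367.0
org [348.9 170. ] [ 577.1 -234.8    6.5   24.8   45.4] 5.5
```

View pics/c1.png

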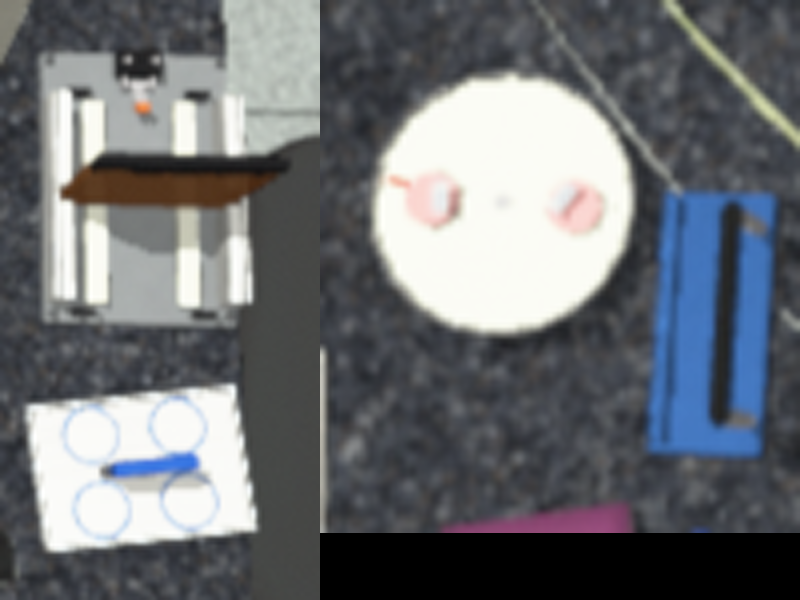

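Crop (bay 4x from (330,125), rack 5.33x from (135,165)): rails, runners and pane strip are clear; rack ledge is the dark line on the left (+y side), bar on the right; the two dishes lie either side of the disc hub.

Run:
```python
from h import *
im=cv2.cvtColor(cv2.imread("pics/top0.png"),cv2.COLOR_BGR2RGB); H=hsv(im).astype(int)
def sub(m,x0,x1,y0,y1):
    k=np.zeros(m.shape,bool); k[y0:y1,x0:x1]=1; return m&k
S,V=H[...,1],H[...,2]
for c in blobs(sub((S<45)&(V>190),335,395,140,205),15): print("rails/runner",c.mean(0).round(1),rect("top",c,.04),rect("top",c,.016))
for c in blobs(sub(V<45,345,405,158,172),8): print("strip",c.min(0),c.max(0),rect("top",c,.146))
for c in blobs(sub((V<60)&(S<120),195,222,195,260),8): print("bar",c.mean(0),rect("top",c,.08))
pk=(S>25)&(S<200)&((H[...,0]<12)|(H[...,0]>165))
for c in blobs(sub(pk,140,200,175,232),8): print("pink",c.mean(0).round(1),rect("top",c,.03))
for c in blobs(sub((abs(H[...,0]-110)<15)&(S>140),350,390,230,250),8): print("handle",rect("top",c,.05))
for c in blobs(sub(V<60,225,300,160,185),8): print("bystander",c.mean(0),rect("top",c,.06))
# plate corners: grey, tray walls
g=(S<40)&(V>110)&(V<185)
c=np.concatenate(blobs(sub((S<45)&(V>110),335,393,135,208),20)); print("plate",c.min(0),c.max(0))
# manipulator height: two-view triangulation
def tri(a,b):
    e1,d1=ray("top",a); e2,d2=ray("scene",b)
    A=np.c_[d1[0],-d2[0]]; t=np.linalg.lstsq(A,e2-e1,rcond=None)[0]; return e1+d1[0]*t[0],np.linalg.norm(A@t-(e2-e1))
print("manip",tri([404/1.5,300/1.5],[372/1.5,295/1.5]))
print("manipblack",tri([473/1.5,290/1.5],[390/1.5,325/1.5]))
# pane strip two ends by tri: image ends
s=cv2.cvtColor(cv2.imread("pics/scene0.png"),cv2.COLOR_BGR2RGB)
print("stripL",tri([330+95/4,125+162/4],[471/1.5,375/1.5]),"stripR",tri([330+288/4,125+160/4],[503/1.5,433/1.5]))
```

```text
rails/runner [345.  173.5] [ 565.4 -217.9   16.1  160.7   89.8] [ 571.  -223.6   16.5  164.2   89.8]
rails/runner [390.1 151. ] [ 633.6 -354.3   27.3   73.9   87.2] [ 640.7 -363.1   27.9   75.5   87.2]
rails/runner [353.5 188.9] [ 517.3 -241.6   15.    70.3   88.3] [ 521.8 -247.9   15.3   71.8   88.3]
rails/runner [376.6 189.9] [ 515.2 -310.    14.9   70.3   87.6] [ 519.7 -317.8   15.2   71.8   87.6]
rails/runner [389.  189.2] [ 518.6 -348.9   14.8   70.    87.3] [ 523.2 -357.5   15.2   71.6   87.3]
rails/runner [375.5 156.5] [ 616.9 -311.3   15.1   41.1   87.7] [ 623.6 -319.1   15.5   42.    87.7]
rails/runner [352.7 156.8] [ 613.  -241.6   15.2   47.6   88.3] [ 619.6 -247.8   15.5   48.6   88.3]
strip [353 164] [401 168] [ 559.2 -279.9   11.1  130.8    2.1]
bar [210.55 223.5 ] [403.  177.6   7.2 111.2  88.1]
bar [195.76 201.88] [465.2 221.7  32.1   5.8   2.5]
pink [183.  203.9] [464.1 268.1  21.3  29.3  52.5]
pink [155.2 201.6] [468.5 356.   30.1  35.9   7.3]
handle [ 361.5 -276.     9.2   58.9    4.9]
bystander [248.88764045 177.34831461] [545.   71.8  81.9  40.3  79.3]
bystander [283.83783784 178.78378378] [537.7 -31.3  36.7  27.   40.3]
bystander [254.88235294 162.35294118] [588.2  55.    9.7  21.7  19.7]
bystander [245.21428571 163.35714286] [586.1  83.7  12.3  11.9   0.8]
plate [338 135] [392 206]
manip (array([0.46352521, 0.01285188, 0.13834172]), np.float64(0.007319002757240946))
manipblack (array([ 0.47731362, -0.10628838,  0.17464245]), np.float64(0.015494458574842985))
stripL (array([ 0.56597903, -0.22175998,  0.12628598]), np.float64(7.419207245062206e-05)) stripR (array([ 0.56741679, -0.35294428,  0.13328122]), np.float64(0.008683914035756555))
```

Run:
```python
from h import *
im=cv2.cvtColor(cv2.imread("pics/top0.png"),cv2.COLOR_BGR2RGB); g=im.astype(float).mean(2)
def line(P,horiz=False):
    P=P[:,:2]*1000; a,b=(P[:,1],P[:,0]) if horiz else (P[:,0],P[:,1])
    k=np.polyfit(a,b,1); res=b-np.polyval(k,a); ok=abs(res)<2.5; k=np.polyfit(a[ok],b[ok],1)
    return k, a.min(),a.max(), (b-np.polyval(k,a))[ok].std()
def rows(c0,c1,rr,z,base):
    o=[]
    for y in rr:
        w=np.clip(g[y,c0:c1]-base,0,None); o.append([(w*np.arange(c0,c1)).sum()/w.sum(),y])
    return cast("top",o,z)
for nm,c0,c1 in(("L",348,360),("R",371,383)):
    rr=[y for y in range(150,201) if not 158<=y<=188]
    k,a,b,s=line(rows(c0,c1,rr,.016,170)); print("runner",nm,"slope deg",np.degrees(k[0]).round(2),"y@560",np.polyval(k,560).round(1),s.round(2))
# runner x-ends: half level rows
for c in (354,376):
    print(c,[int(v) for v in g[144:154,c]],[int(v) for v in g[196:208,c]])
# strip per column: dark upper edge
for c in range(354,400,6): print(c,[int(v) for v in g[160:180,c]])
```

```text
runner L slope deg -1.3 y@560 -248.0 0.71
runner R slope deg -0.91 y@560 -318.4 0.7
354 [173, 174, 173, 172, 171, 182, 228, 246, 247, 247] [248, 248, 248, 247, 220, 161, 147, 128, 138, 127, 86, 68]
376 [170, 169, 166, 144, 99, 112, 203, 242, 247, 247] [248, 248, 248, 248, 247, 221, 157, 161, 163, 156, 113, 66]
354 [247, 247, 241, 196, 101, 41, 26, 37, 53, 61, 61, 61, 61, 61, 58, 75, 147, 188, 192, 192]
360 [175, 173, 142, 83, 44, 33, 26, 40, 51, 54, 55, 56, 55, 55, 54, 58, 86, 112, 120, 121]
366 [176, 174, 155, 106, 50, 36, 28, 20, 36, 50, 54, 55, 55, 55, 55, 58, 85, 111, 120, 120]
372 [169, 173, 158, 112, 51, 38, 29, 22, 41, 52, 55, 55, 55, 55, 55, 56, 75, 103, 118, 120]
378 [239, 238, 234, 185, 75, 38, 31, 20, 35, 52, 59, 59, 59, 59, 58, 62, 99, 153, 184, 189]
384 [154, 154, 150, 119, 64, 41, 30, 21, 32, 46, 53, 54, 53, 54, 52, 54, 65, 93, 108, 107]
390 [218, 222, 220, 173, 85, 42, 31, 23, 38, 52, 56, 56, 54, 60, 97, 126, 148, 164, 168, 169]
396 [191, 191, 177, 126, 52, 35, 32, 24, 32, 43, 52, 62, 69, 70, 70, 70, 70, 69, 69, 69]
```

Run:
```python
from h import *
for z,uv in((.016,[[354.5,149.6],[353,200.3],[376.2,149.6],[376.2,201.3]]),(.146,[[354,163.5],[396,163.3],[375,163.3],[375,166.5],[353,165],[401,165]]),):
    print(z,(cast("top",uv,z)*1000).round(1).tolist())
# slot bottoms: plate far/near edges
g=cv2.imread("pics/top0.png").mean(2)
for c in (342,366): print([int(v) for v in g[132:144,c]],[int(v) for v in g[200:212,c]])
print((cast("top",[[347,137.8],[347,205.8]],.008)*1000).round(1))
```

```text
0.016 [[645.0, -254.8, 16.0], [485.2, -245.2, 16.0], [645.9, -322.1, 16.0], [483.1, -315.4, 16.0]]
0.146 [[566.6, -217.4, 146.0], [568.7, -331.8, 146.0], [567.9, -274.7, 146.0], [558.9, -274.3, 146.0], [562.3, -214.6, 146.0], [564.1, -345.2, 146.0]]
[58, 59, 60, 63, 66, 82, 104, 111, 109, 139, 166, 169] [143, 149, 140, 127, 138, 114, 68, 66, 71, 72, 68, 69]
[75, 74, 73, 73, 65, 49, 38, 40, 40, 39, 37, 34] [171, 171, 172, 172, 171, 153, 109, 70, 68, 69, 68, 67]
[[ 685.6 -234.5    8. ]
 [ 469.2 -228.5    8. ]]
```

Call:
steer_hand(
  moves={"increments": [[0.1,-0.01,0,-0.3,0.085],[0.2,-0.02,0,-0.6,0.085],[0.3,-0.03,0,-0.9,0.085],[0.397,-0.037,0,-1.145,0.06],[0.397,-0.037,0,-1.145,0.06],[0.397,-0.037,0,-1.145,0.06],[0.397,-0.037,0,-1.145,0.06],[0.397,-0.037,0,-1.145,0.06],[0.397,-0.037,0,-1.145,0.06],[0.397,-0.037,0,-1.145,0.06],[0.397,-0.037,0,-1.145,0.06]]},
  grip_force=40,
)

```text
t: 1.2
eef_pos: [0.5623, -0.2808, 0.2309]
ee_rot: [0.707, 0.707, -0.0, -0.0]
ft_force: [-0.4, -0.3, 0.8]
grip_width: 0.0603
finger_force: 0.0
```

Run:
```python
from h import *
s=r.state();print(s["eef_pos"],R.from_quat(s["ee_rot"]).as_matrix().round(3).tolist(),s["joint_pos"])
o=[]
for n in("scene","top"):
    im=r.get_image(n); cv2.imwrite(f"pics/{n}1.png",im[...,::-1])
    c=im[200:350,270:390] if n=="scene" else im[120:270,310:430]; o.append(cv2.resize(c,(400,500),interpolation=cv2.INTER_CUBIC))
cv2.imwrite("pics/c2.png",np.hstack(o)[...,::-1])
```

```text
[ 0.56232586 -0.28083133  0.23092978] [[0.001, 1.0, -0.001], [1.0, -0.001, 0.0], [0.0, -0.001, -1.0]] [-5.69537361e-01  3.29739057e-01  4.21039765e-01  1.66319468e+00
 -5.46309822e-04  1.00230744e+00]
```

View pics/c2.png

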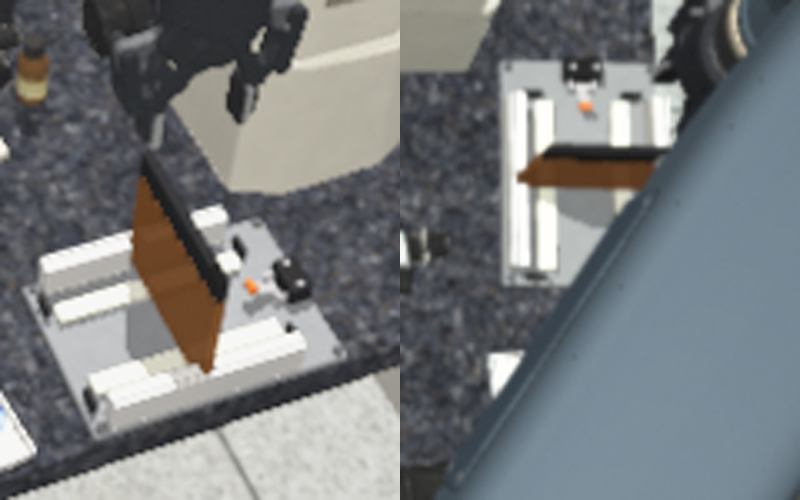

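The fingers straddle the pane line from above; strip ends in the scene view at about (314,247) and (337,287).

Run:
```python
from h import *
print(proj("scene",[[.5635,-.2145,.146],[.5635,-.3455,.146],[.564,-.283,.016]]).round(1))
print(cast("scene",[[314.3,247.4],[338,286]],.146).round(4))
```

```text
[[312.6 243.1]
 [336.5 282.3]
 [319.8 294.5]]
[[ 0.5614 -0.2291  0.146 ]
 [ 0.5618 -0.3563  0.146 ]]
```

Call:
steer_hand(
  moves={"increments": [[0,0.001,0.03,0,0.06],[0,0.001,0.06,0,0.06],[0,0.001,0.09,0,0.06],[0,0.001,0.114,0,0.06],[0,0.001,0.114,0,0.06],[0,0.001,0.114,0,0.06]]},
)

```text
t: 1.9
eef_pos: [0.5631, -0.2811, 0.1177]
ee_rot: [0.708, 0.706, -0.0, -0.0]
ft_force: [0.4, 0.0, 0.3]
grip_width: 0.0597
finger_force: 0.0
```

Call:
steer_hand(
  moves={"increments": [[0,0,0,0,0.03],[0,0,0,0,0.02],[0,0,0,0,0.0],[0,0,0,0,0.0],[0,0,0,0,0.0],[0,0,0,0,0.0]]},
  grip_force=40,
)

```text
t: 2.5
eef_pos: [0.5648, -0.281, 0.1189]
ee_rot: [0.707, 0.707, 0.0, 0.001]
ft_force: [-0.4, -0.6, 5.9]
grip_width: 0.0085
finger_force: 40.0
```

Call:
steer_hand(
  moves={"increments": [[0,0.0015,-0.005,0,0],[0,0.0015,-0.012,0,0],[0,0.0015,-0.02,0,0],[0,0.0015,-0.03,0,0],[0,0.0015,-0.04,0,0],[0,0.0015,-0.055,0,0],[0,0.0015,-0.07,0,0],[0,0.0015,-0.09,0,0],[0,0.0015,-0.11,0,0],[0,0.0015,-0.13,0,0],[0,0.0015,-0.15,0,0],[0,0.0015,-0.17,0,0],[0,0.0015,-0.19,0,0],[0,0.0015,-0.21,0,0],[0,0.0015,-0.22,0,0],[0,0.0015,-0.22,0,0]]},
  grip_force=50,
)

```text
t: 4.1
eef_pos: [0.5662, -0.2808, 0.3409]
ee_rot: [0.707, 0.707, 0.001, 0.003]
ft_force: [-0.7, -0.5, -2.4]
grip_width: 0.0081
finger_force: 49.4
```

Run:
```python
from h import *
im=r.get_image("scene"); cv2.imwrite("pics/scene2.png",im[...,::-1])
im=im[100:325,200:500];cv2.imwrite("pics/c3.png",cv2.resize(im,(800,600))[...,::-1])
```

```text
(no output)
```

View pics/c3.png

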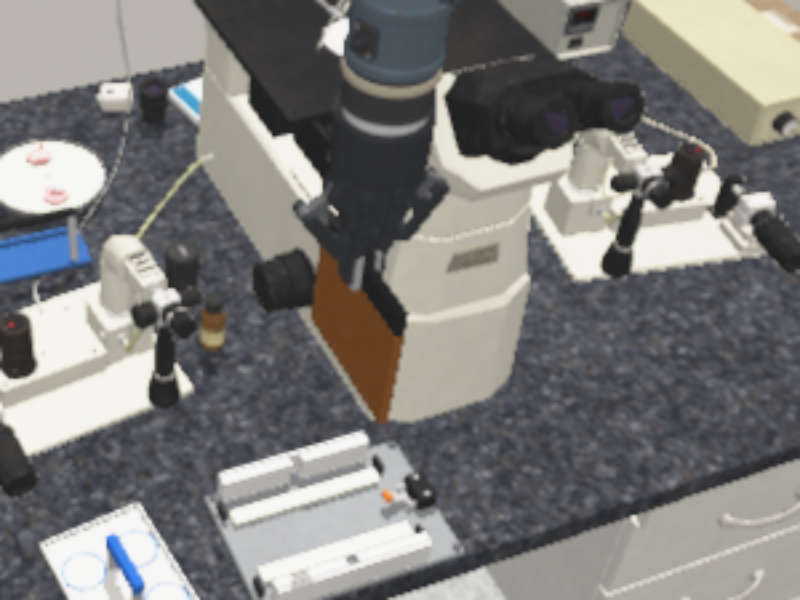

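Pane hangs free and straight from the gripper, out of the bay; the bay and lever (orange, ~(388,495)) are clear.

Call:
steer_hand(
  moves={"increments": [[0,-0.02,-0.01,0,0],[0,-0.05,-0.02,0,0],[0,-0.08,-0.03,0,0],[0.01,-0.11,-0.04,-0.05,0],[0.04,-0.14,-0.04,-0.15,0],[0.08,-0.15,-0.04,-0.25,0],[0.12,-0.16,-0.04,-0.35,0],[0.16,-0.162,-0.04,-0.45,0],[0.2,-0.162,-0.04,-0.55,0],[0.24,-0.162,-0.04,-0.65,0],[0.28,-0.162,-0.04,-0.75,0],[0.32,-0.162,-0.04,-0.85,0],[0.36,-0.162,-0.04,-0.95,0],[0.4,-0.162,-0.04,-1.07,0],[0.43,-0.162,-0.04,-1.19,0],[0.46,-0.162,-0.04,-1.31,0],[0.48,-0.162,-0.04,-1.43,0],[0.488,-0.162,-0.04,-1.536,0],[0.488,-0.162,-0.04,-1.536,0],[0.488,-0.162,-0.04,-1.536,0]]},
  grip_force=60,
)

```text
t: 6.15
eef_pos: [0.4033, 0.2073, 0.3768]
ee_rot: [0.018, 1.0, -0.0, -0.001]
ft_force: [0.5, -0.3, -1.4]
grip_width: 0.0083
finger_force: 61.2
```

Run:
```python
from h import *
s=r.state();print(s["eef_pos"],R.from_quat(s["ee_rot"]).as_matrix().round(3).tolist())
o=[]
for n in("scene","top"):
    im=r.get_image(n); cv2.imwrite(f"pics/{n}3.png",im[...,::-1])
    c=im[40:240,130:330] if n=="scene" else im[130:290,120:280]; o.append(cv2.resize(c,(400,400),interpolation=cv2.INTER_CUBIC))
cv2.imwrite("pics/c4.png",np.hstack(o)[...,::-1])
```

```text
[0.40328725 0.2072664  0.37677468] [[-0.999, 0.037, -0.001], [0.037, 0.999, -0.001], [0.001, -0.001, -1.0]]
```

View pics/c4.png

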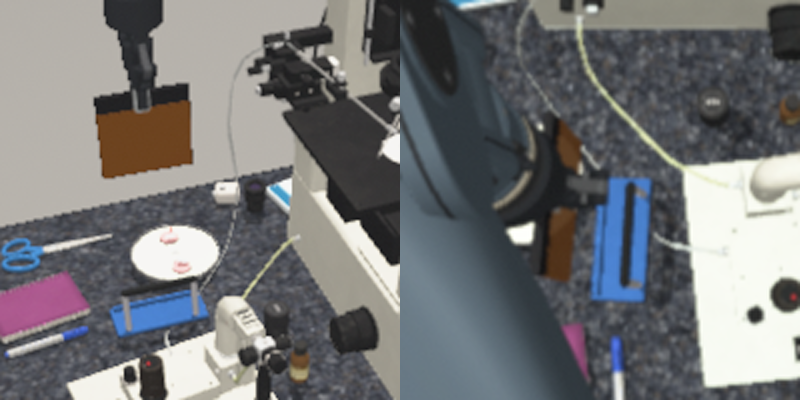

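Pane hangs over the rack's ledge side, strip aligned with the bar.

Call:
steer_hand(
  moves={"increments": [[0,0,0.04,0,0],[0,0,0.08,0,0],[0,0,0.12,0,0],[0,0,0.16,0,0],[0,0,0.19,0,0],[0,0,0.215,0,0],[0,0,0.235,0,0],[0,0,0.245,0,0],[0,0,0.252,0,0],[0,0,0.256,0,0],[0,0,0.256,0,0]]},
)

```text
t: 7.35
eef_pos: [0.404, 0.2075, 0.1217]
ee_rot: [0.018, 1.0, 0.0, 0.0]
ft_force: [0.6, -0.1, -1.2]
grip_width: 0.0079
finger_force: 61.2
```

Call:
steer_hand(
  moves={"increments": [[0,0,0.002,0,0],[0,0,0.004,0,0],[0,0,0.006,0,0],[0,0,0.008,0,0],[0,0,0.008,0,0]]},
)

```text
t: 7.85
eef_pos: [0.4034, 0.2075, 0.113]
ee_rot: [0.017, 1.0, -0.0, -0.0]
ft_force: [-0.5, -0.1, -1.2]
grip_width: 0.0081
finger_force: 61.2
```

Not touching yet (~2 mm to go); creep down.

Call:
steer_hand(
  moves={"increments": [[0,0,0.001,0,0],[0,0,0.002,0,0],[0,0,0.003,0,0],[0,0,0.003,0,0]]},
)

```text
t: 8.25
eef_pos: [0.4036, 0.2076, 0.111]
ee_rot: [0.017, 1.0, 0.0, 0.0]
ft_force: [-2.2, -0.6, 3.7]
grip_width: 0.0078
finger_force: 61.9
```

Call:
steer_hand(
  moves={"increments": [[0,0.002,-0.001,0,0],[0,0.004,-0.001,0,0],[0,0.0045,-0.001,0,0],[0,0.0045,-0.001,0,0]]},
)

```text
t: 8.65
eef_pos: [0.4038, 0.2121, 0.1111]
ee_rot: [0.017, 1.0, -0.0, -0.0]
ft_force: [0.6, 0.3, -1.6]
grip_width: 0.0079
finger_force: 61.3
```

Call:
steer_hand(
  moves={"increments": [[0,0,0.001,0,0],[0,0,0.001,0,0.012],[0,0,0.001,0,0.016],[0,0,0.001,0,0.02],[0,0,0.002,0,0.024],[0,0,0.003,0,0.024],[0,0,0.003,0,0.024],[0,0,0.003,0,0.024]]},
  grip_force=20,
)

```text
t: 9.45
eef_pos: [0.4037, 0.212, 0.1082]
ee_rot: [0.017, 1.0, -0.0, -0.0]
ft_force: [-0.4, 0.3, 0.4]
grip_width: 0.0239
finger_force: 0.0
```

Call:
steer_hand(
  moves={"increments": [[0,-0.004,0,0,0.024],[0,-0.008,0,0,0.024],[0,-0.012,0,0,0.024],[0,-0.016,0.001,0,0.024],[0,-0.02,0.002,0,0.024],[0,-0.023,0.003,0,0.024],[0,-0.026,0.003,0,0.024],[0,-0.029,0.004,0,0.024],[0,-0.032,0.004,0,0.024],[0,-0.035,0.005,0,0.024],[0,-0.038,0.005,0,0.026],[0,-0.041,0.005,0,0.028],[0,-0.043,0.005,0,0.03],[0,-0.045,0.005,0,0.03],[0,-0.045,0.005,0,0.03]]},
  grip_force=20,
)

```text
t: 10.95
eef_pos: [0.4023, 0.1691, 0.1033]
ee_rot: [0.017, 1.0, 0.003, -0.0]
ft_force: [0.5, 5.9, -1.3]
grip_width: 0.03
finger_force: 2.6
```

Run:
```python
from h import *
o=[]
for n in("scene","top"):
    im=r.get_image(n); cv2.imwrite(f"pics/{n}4.png",im[...,::-1])
    c=im[100:240,150:290] if n=="scene" else im[150:290,130:270]; o.append(cv2.resize(c,(400,400),interpolation=cv2.INTER_CUBIC))
cv2.imwrite("pics/c5.png",np.hstack(o)[...,::-1])
```

```text
(no output)
```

View pics/c5.png

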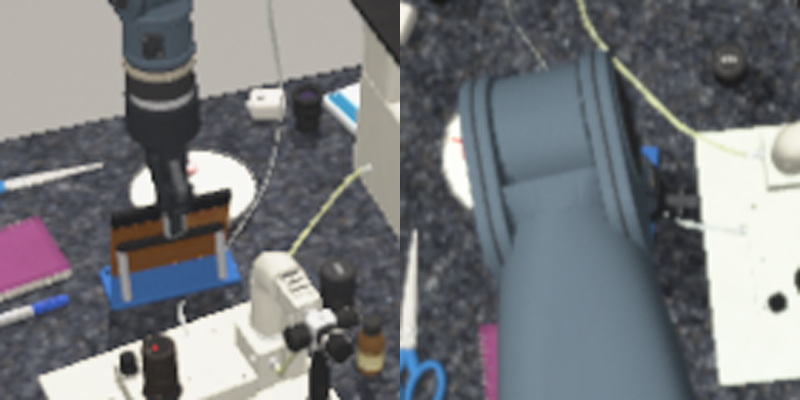

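Pane leans on the rack with its back on the bar, fingers round its strip. Back off the trailing finger slightly and rise.

Call:
steer_hand(
  moves={"increments": [[0,0.003,0,0,0.032],[0,0.006,0,0,0.034],[0,0.006,0,0,0.034],[0,0.006,-0.005,0,0.034],[0,0.006,-0.012,0,0.034],[0,0.006,-0.025,0,0.034],[0,0.006,-0.045,0,0.034],[0,0.006,-0.075,0,0.034],[0,0.006,-0.11,0,0.034],[0,0.006,-0.15,0,0.034],[0,0.006,-0.2,0,0.034],[0,0.006,-0.25,0,0.034],[0,0.006,-0.27,0,0.04],[0,0.006,-0.27,0,0.04]]},
)

```text
t: 12.45
eef_pos: [0.4037, 0.1733, 0.3789]
ee_rot: [0.017, 1.0, 0.001, 0.005]
ft_force: [-0.3, 0.8, 0.1]
grip_width: 0.0399
finger_force: 0.0
```

Call:
steer_hand(
  moves={"increments": [[0.04,-0.04,0,0,0.04],[0.07,-0.09,0,0.1,0.04],[0.07,-0.14,0,0.25,0.04],[0.07,-0.19,0,0.4,0.04],[0.07,-0.24,0,0.55,0.04],[0.07,-0.29,0,0.7,0.04],[0.07,-0.33,0,0.85,0.04],[0.07,-0.37,0,1.0,0.04],[0.07,-0.41,0,1.15,0.04],[0.07,-0.44,0,1.3,0.04],[0.07,-0.44,0,1.45,0.04],[0.07,-0.44,0,1.536,0.04],[0.07,-0.44,0,1.536,0.04],[0.07,-0.44,0,1.536,0.04]]},
)

```text
t: 13.85
eef_pos: [0.3169, -0.264, 0.3729]
ee_rot: [0.706, 0.708, -0.0, -0.0]
ft_force: [0.5, 0.6, 1.5]
grip_width: 0.0397
finger_force: 0.0
```

Run:
```python
from h import *
o=[]
for n in("scene","top"):
    im=r.get_image(n); cv2.imwrite(f"pics/{n}5.png",im[...,::-1])
    c=im[100:240,150:290] if n=="scene" else im[150:290,130:270]; o.append(cv2.resize(c,(400,400),interpolation=cv2.INTER_CUBIC))
cv2.imwrite("pics/c6.png",np.hstack(o)[...,::-1])
```

```text
(no output)
```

View pics/c6.png

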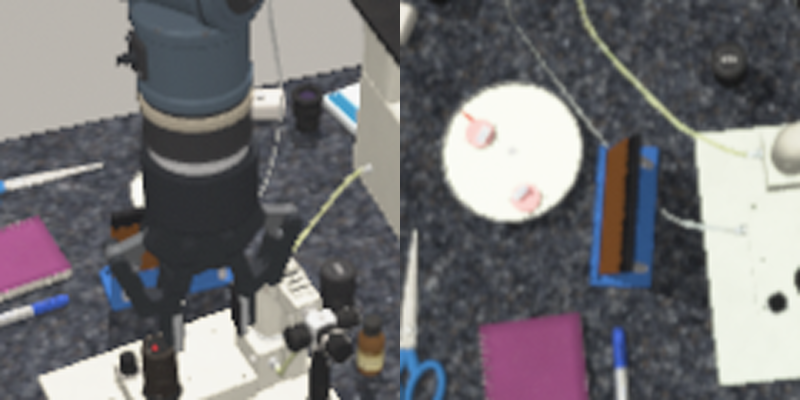

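Pane stands leaning parallel to bar; disc has turned a bit (dishes now elsewhere on it). Now the tray.

Call:
steer_hand(
  moves={"increments": [[-0.0115,0.02,0.05,-0.05,0.04],[-0.0115,0.0445,0.1,-0.096,0.04],[-0.0115,0.0445,0.15,-0.096,0.04],[-0.0115,0.0445,0.2,-0.096,0.04],[-0.0115,0.0445,0.25,-0.096,0.04],[-0.0115,0.0445,0.285,-0.096,0.04],[-0.0115,0.0445,0.31,-0.096,0.04],[-0.0115,0.0445,0.33,-0.096,0.04],[-0.0115,0.0445,0.345,-0.096,0.04],[-0.0115,0.0445,0.348,-0.096,0.04],[-0.0115,0.0445,0.348,-0.096,0.04]]},
)

```text
t: 15.05
eef_pos: [0.3614, -0.2751, 0.025]
ee_rot: [0.672, 0.741, 0.0, -0.001]
ft_force: [0.5, -0.0, -0.2]
grip_width: 0.0403
finger_force: 0.0
```

Call:
steer_hand(
  moves={"increments": [[0,0,0,0,0.02],[0,0,0,0,0.0],[0,0,0,0,0.0],[0,0,0,0,0.0],[0,0,0,0,0.0]]},
  grip_force=60,
)

```text
t: 15.55
eef_pos: [0.3625, -0.2767, 0.0269]
ee_rot: [0.672, 0.74, -0.0, 0.001]
ft_force: [-0.7, 0.4, 5.4]
grip_width: 0.0108
finger_force: 61.4
```

Call:
steer_hand(
  moves={"increments": [[0,0,-0.01,0,0],[0,0,-0.03,0,0],[0,0,-0.06,0,0],[0,0,-0.09,0,0],[0,0,-0.13,0,0],[-0.002,0.02,-0.17,0,0],[-0.005,0.05,-0.19,-0.12,0],[-0.01,0.08,-0.19,-0.25,0],[-0.013,0.11,-0.19,-0.38,0],[-0.017,0.14,-0.19,-0.51,0],[-0.021,0.17,-0.19,-0.64,0],[-0.024,0.19,-0.19,-0.77,0],[-0.0254,0.2,-0.19,-0.9,0],[-0.0254,0.2,-0.19,-1.03,0],[-0.0254,0.2,-0.19,-1.16,0],[-0.0254,0.2,-0.19,-1.29,0],[-0.0254,0.2,-0.19,-1.4,0],[-0.0254,0.2,-0.19,-1.466,0],[-0.0254,0.2,-0.19,-1.466,0],[-0.0254,0.2,-0.19,-1.466,0]]},
  grip_force=80,
)

```text
t: 17.55
eef_pos: [0.5627, -0.2816, 0.2144]
ee_rot: [0.005, 1.0, 0.001, -0.001]
ft_force: [0.5, 0.4, -3.5]
grip_width: 0.0107
finger_force: 78.4
```

Run:
```python
from h import *
s=r.state();print(s["eef_pos"],R.from_quat(s["ee_rot"]).as_matrix().round(3).tolist())
o=[]
for n in("scene","top"):
    im=r.get_image(n); cv2.imwrite(f"pics/{n}6.png",im[...,::-1])
    c=im[180:350,260:400] if n=="scene" else im[110:280,290:430]; o.append(cv2.resize(c,(400,486),interpolation=cv2.INTER_CUBIC))
cv2.imwrite("pics/c7.png",np.hstack(o)[...,::-1])
```

```text
[ 0.5627494  -0.28156111  0.21441564] [[-1.0, 0.01, -0.002], [0.01, 1.0, 0.001], [0.002, 0.001, -1.0]]
```

View pics/c7.png

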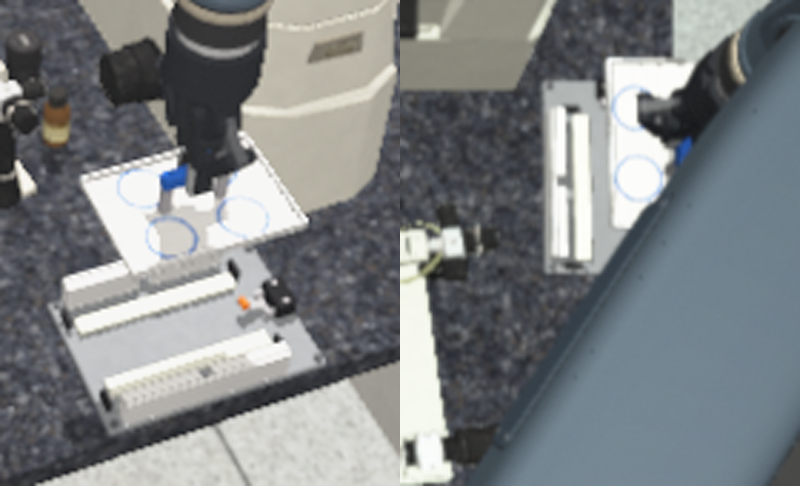

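Run:
```python
from h import *
a=np.array([[82,182],[245,135],[307,220],[137,275]])*.35+[260,180]
P=cast("scene",a,.197)*1000; print(P.round(1).tolist(),P.mean(0).round(1)); 
d=P[1]-P[0],P[2]-P[3]; print([np.degrees(np.arctan2(v[1],v[0])).round(2) for v in d],[np.linalg.norm(v).round(1) for v in d])
print("topL",(cast("top",[[362.4,131],[364.6,189.1]],.197)*1000).round(1).tolist())
# bay plate in scene
b=np.array([[50,305],[245,252],[327,358],[113,434]])*.35+[260,180]
Q=cast("scene",b,.004)*1000; print("plate",Q.round(1).tolist(),Q.mean(0).round(1))
rn=np.array([[76,322],[237,282]])*.35+[260,180]; print("runnerL",(cast("scene",rn,.016)*1000).round(1).tolist())
# refined tray edges in top: left edge and bay left rail per row
g=cv2.imread("pics/top6.png").astype(float).mean(2)
for n,c0,c1,z,rr in(("runnerL",349,360,.016,range(152,198,4)),):
  for y in rr: print(y,[int(v) for v in g[y,338:368]])
```

```text
[[485.2, -235.9, 197.0], [640.0, -235.1, 197.0], [642.0, -337.8, 197.0], [487.2, -340.6, 197.0]] [ 563.6 -287.3  197. ]
[np.float64(0.3), np.float64(1.02)] [np.float64(154.8), np.float64(154.9)]
topL [[641.8, -228.7, 197.0], [486.2, -228.9, 197.0]]
plate [[473.1, -213.3, 4.0], [675.9, -220.8, 4.0], [687.6, -355.6, 4.0], [472.0, -359.2, 4.0]] [ 577.1 -287.2    4. ]
runnerL [[484.4, -247.4, 16.0], [645.5, -258.2, 16.0]]
152 [82, 96, 135, 161, 199, 229, 225, 252, 252, 245, 174, 166, 219, 250, 251, 251, 250, 240, 172, 180, 182, 182, 183, 177, 164, 191, 240, 242, 228, 240]
156 [50, 81, 129, 160, 197, 229, 227, 251, 252, 242, 146, 132, 187, 244, 250, 251, 250, 240, 172, 182, 185, 185, 184, 179, 166, 196, 236, 230, 250, 251]
160 [70, 86, 124, 158, 194, 235, 245, 252, 252, 242, 156, 135, 189, 245, 251, 251, 250, 242, 185, 183, 184, 184, 185, 183, 179, 212, 245, 231, 249, 251]
164 [70, 85, 122, 159, 182, 222, 242, 252, 251, 241, 155, 134, 184, 242, 250, 251, 250, 244, 199, 187, 186, 185, 184, 184, 183, 221, 246, 231, 249, 251]
168 [66, 78, 117, 158, 178, 218, 243, 251, 251, 239, 144, 131, 171
[... 458 characters left out ...]
151, 217, 250, 251, 251, 249, 232, 191, 183, 183, 183, 184, 180, 179, 211, 240, 249, 251]
184 [74, 80, 114, 162, 170, 219, 247, 243, 251, 249, 218, 142, 153, 222, 250, 251, 251, 251, 245, 195, 181, 181, 181, 182, 178, 170, 200, 243, 250, 251]
188 [82, 86, 113, 161, 161, 207, 246, 238, 251, 249, 218, 139, 133, 203, 250, 251, 251, 251, 245, 196, 182, 182, 182, 182, 178, 167, 197, 239, 242, 243]
192 [67, 80, 116, 160, 159, 203, 243, 229, 251, 249, 221, 139, 131, 200, 250, 251, 251, 251, 244, 193, 182, 181, 180, 181, 182, 182, 183, 183, 182, 172]
196 [69, 72, 111, 159, 168, 218, 245, 232, 251, 251, 241, 149, 133, 202, 250, 251, 251, 250, 240, 169, 179, 181, 181, 182, 182, 181, 175, 150, 100, 68]
```

Run:
```python
from h import *
print((cast("top",[[352.6,152],[353.8,196]],.016)*1000).round(1).tolist())
g=cv2.imread("pics/top6.png").astype(float).mean(2)
print([int(v) for v in g[166:180,346]],[int(v) for v in g[166:180,347]])
print((cast("top",[[346,172.2],[346,173.5]],.04)*1000).round(1).tolist())
print((cast("top",[[346,173.5]],.022)*1000).round(1).tolist())
for c in(364,366): print([int(v) for v in g[126:136,c]],[int(v) for v in g[184:194,c]])
```

```text
[[637.2, -248.7, 16.0], [498.5, -248.1, 16.0]]
[251, 251, 251, 251, 243, 198, 140, 131, 153, 232, 251, 252, 252, 252] [240, 240, 239, 239, 227, 179, 135, 128, 148, 221, 246, 248, 248, 247]
[[566.8, -220.6, 40.0], [562.8, -220.5, 40.0]]
[[567.0, -224.8, 22.0]]
[81, 89, 91, 114, 222, 234, 220, 232, 230, 228] [200, 209, 209, 207, 197, 177, 175, 182, 183, 184]
[66, 64, 64, 100, 219, 231, 234, 250, 251, 251] [250, 250, 250, 248, 242, 217, 176, 181, 182, 178]
```

Call:
steer_hand(
  moves={"increments": [[0,0,0.03,0,0],[-0.0007,-0.0012,0.06,0,0],[-0.0007,-0.0012,0.09,0,0],[-0.0007,-0.0012,0.115,0,0],[-0.0007,-0.0012,0.132,0,0],[-0.0007,-0.0012,0.145,0,0],[-0.0007,-0.0012,0.152,0,0],[-0.0007,-0.0012,0.157,0,0],[-0.0007,-0.0012,0.161,0,0],[-0.0007,-0.0012,0.164,0,0],[-0.0007,-0.0012,0.166,0,0],[-0.0007,-0.0012,0.166,0,0]]},
)

```text
t: 18.85
eef_pos: [0.5641, -0.2832, 0.0496]
ee_rot: [0.004, 1.0, -0.0, 0.0]
ft_force: [0.3, -0.3, -2.2]
grip_width: 0.0104
finger_force: 78.4
```

Call:
steer_hand(
  moves={"increments": [[0,0,0.0015,0,0],[0,0,0.003,0,0],[0,0,0.0045,0,0],[0,0,0.0055,0,0],[0,0,0.0055,0,0]]},
)

```text
t: 19.35
eef_pos: [0.5637, -0.283, 0.0435]
ee_rot: [0.004, 1.0, 0.0, -0.0]
ft_force: [-0.6, 0.1, -3.6]
grip_width: 0.0104
finger_force: 78.4
```

Call:
steer_hand(
  moves={"increments": [[0,0,0.001,0,0],[0,0,0.002,0,0],[0,0,0.0025,0,0],[0,0,0.0025,0,0]]},
)

```text
t: 19.75
eef_pos: [0.564, -0.2831, 0.043]
ee_rot: [0.004, 1.0, -0.0, 0.0]
ft_force: [-3.6, 2.4, 5.3]
grip_width: 0.0106
finger_force: 79.6
```

Call:
steer_hand(
  moves={"increments": [[0,0,-0.0005,0,0.015],[0,0,-0.001,0,0.025],[0,0,-0.001,0,0.035],[0,0,-0.001,0,0.035],[0,0,-0.01,0,0.035],[0,0,-0.04,0,0.035],[0,0,-0.08,0,0.035],[0,0,-0.12,0,0.035],[0,0,-0.16,0,0.035],[0,0,-0.2,0,0.035],[0,0,-0.24,0,0.05],[0.04,0.04,-0.27,0,0.05],[0.08,0.08,-0.28,0,0.05],[0.12,0.12,-0.28,0,0.05],[0.16,0.16,-0.28,0,0.05],[0.16,0.2,-0.28,0,0.05],[0.16,0.24,-0.28,0,0.05],[0.16,0.28,-0.28,0,0.05],[0.16,0.3,-0.28,0,0.05],[0.16,0.3,-0.28,0,0.05]]},
  grip_force=40,
)

```text
t: 21.75
eef_pos: [0.4061, 0.0207, 0.3225]
ee_rot: [0.002, 1.0, 0.0, 0.001]
ft_force: [0.4, -0.9, 0.2]
grip_width: 0.0503
finger_force: 0.0
```

Run:
```python
from h import *
s=r.state();print(s["eef_pos"])
o=[]
for n in("scene","top"):
    im=r.get_image(n); cv2.imwrite(f"pics/{n}7.png",im[...,::-1])
    c=im[240:330,270:390] if n=="scene" else im[125:215,330:410]; o.append(cv2.resize(c,(int(c.shape[1]*3.2),288),interpolation=cv2.INTER_CUBIC))
d=im[160:240,130:230]; H=hsv(im).astype(int)
a=np.hstack(o); b=cv2.resize(d,(360,288),interpolation=cv2.INTER_CUBIC)
t=np.zeros((576,a.shape[1],3),np.uint8); t[:288]=a; t[288:,:360]=b
cv2.imwrite("pics/c8.png",t[...,::-1])
m=np.zeros(H.shape[:2],bool); m[165:240,130:205]=1
pk=m&(H[...,1]>18)&((H[...,0]<14)|(H[...,0]>160))&(H[...,2]>120)
for c in blobs(pk,6): print("pink",c.mean(0).round(1),c.min(0),c.max(0),rect("top",c,.03))
```

```text
[0.40609686 0.02072303 0.32251395]
pink [202.8 221. ] [200 201] [204 239] [417.4 209.7 113.7  11.9   2.2]
pink [174.2 217.8] [172 215] [176 220] [421.5 292.9   7.9  17.1  55.5]
```

View pics/c8.png

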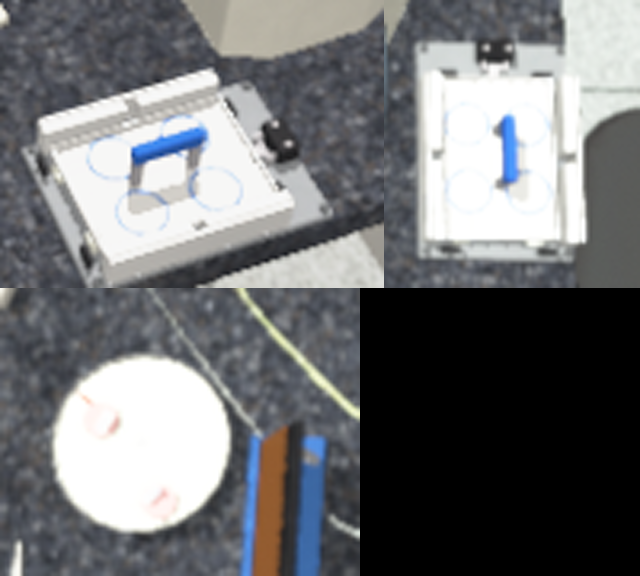

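Tray is down between rails and stops, roller hidden under its end. Disc (bottom crop, 3.6x from (130,160)): two dishes at about (102,421) and (162,502).

Add to h.py:
```python
def dishes(name=None,th=6):
    im=r.get_image("top")
    if name: cv2.imwrite(f"pics/{name}.png",im[...,::-1])
    f=cv2.GaussianBlur(im,(3,3),0).astype(int); d=f[...,0]-f[...,1]
    m=np.zeros(d.shape,bool); m[170:236,138:199]=1
    for c in blobs(m&(d>th)&(f[...,2]>100),10):
        (u,v),rad=cv2.minEnclosingCircle(c); P=cast("top",[[u,v]],.025)[0]*1000; Q=P[:2]-[470,315.5]
        print("px",round(u,1),round(v,1),"r",round(rad,1),"world",P.round(1)[:2],"rel",Q.round(1),np.hypot(*Q).round(1),"ang",np.degrees(np.arctan2(Q[1],Q[0])).round(1))
    return im
```

Run:
```python
from h import *
im=dishes("top8")
im=dishes(th=10)
H=hsv(im); w=(H[...,1]<60)&(H[...,2]>185); w[:160]=0;w[240:]=0;w[:,:130]=0;w[:,200:]=0
c=blobs(w,500)[0]; P=cast("top",c,.0215)[:,:2].astype(np.float32); print("disc",cv2.minEnclosingCircle(P))
```

```text
px 174.9 219.5 r 4.6 world [417.8 292. ] rel [-52.2 -23.5] 57.3 ang -155.8
px 153.5 194.0 r 5.2 world [494.4 361.2] rel [24.4 45.7] 51.8 ang 61.9
px 160.0 197.5 r 4.0 world [483.9 340.8] rel [13.9 25.3] 28.9 ang 61.1
px 175.0 219.1 r 4.1 world [419.1 291.9] rel [-50.9 -23.6] 56.1 ang -155.1
px 160.5 197.5 r 2.9 world [484.  339.3] rel [14.  23.8] 27.6 ang 59.5
disc ((0.4695379137992859, 0.3137378394603729), 0.07530488818883896)
```

Run:
```python
from h import *
im=cv2.imread("pics/top8.png")[172:234,140:202]; s=cv2.imread("pics/scene7.png")
c=proj("scene",[[.47,.3145,.02]])[0].astype(int); print(c)
sc=s[c[1]-31:c[1]+31,c[0]-31:c[0]+31]
f=lambda a:np.clip((cv2.resize(a,(400,400),interpolation=cv2.INTER_CUBIC).astype(float)-150)*2.4,0,255)
cv2.imwrite("pics/c9.png",np.hstack([f(im),f(sc)]))
```

```text
[217 165][ WARN:0@0.066] global loadsave.cpp:1063 imwrite_ Unsupported depth image for selected encoder is fallbacked to CV_8U.
```

View pics/c9.png

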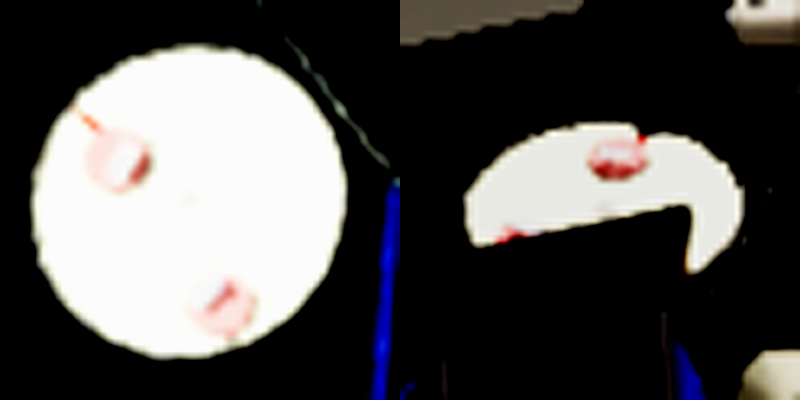

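Enhanced view: dish A centre ≈(118,160) and dish B ≈(224,308) in the 6.45x crop from (140,172), i.e. px (157.9,196.4) and (174.3,219.3).

Run:
```python
from h import *
P=cast("top",[[157.9,196.4],[174.3,219.3]],.027)*1000; print(P.round(1)); Q=P[:,:2]-[469.5,314.]; print(Q.round(1),np.hypot(*Q.T),np.degrees(np.arctan2(Q[:,1],Q[:,0])))
s=r.state();print(s["eef_pos"],R.from_quat(s["ee_rot"]).as_matrix().round(3).tolist(),s["joint_pos"])
```

```text
[[486.9 346.8  27. ]
 [418.2 293.4  27. ]]
[[ 17.4  32.8]
 [-51.3 -20.6]] [37.15419146 55.33602341] [  62.05010845 -158.11323227]
[0.40660769 0.01755347 0.32154015] [[-1.0, 0.01, 0.0], [0.01, 1.0, -0.001], [-0.0, -0.001, -1.0]] [-1.21613892e-01 -2.10865855e-01  3.95001470e-02  1.82079254e+00
 -4.72042712e-04 -1.11739516e-01]
```

Call:
steer_hand(
  moves={"increments": [[0,0.04,0.03,-0.1,0.05],[0,0.08,0.06,-0.2,0.05],[0,0.12,0.09,-0.3,0.05],[0,0.16,0.1,-0.4,0.05],[-0.02,0.2,0.1,-0.5,0.05],[-0.04,0.24,0.1,-0.6,0.05],[-0.06,0.28,0.1,-0.75,0.05],[-0.077,0.32,0.1,-0.9,0.05],[-0.077,0.33,0.12,-1.0,0.05],[-0.077,0.33,0.16,-1.091,0.05],[-0.077,0.33,0.2,-1.091,0.05],[-0.077,0.33,0.22,-1.091,0.05],[-0.077,0.33,0.22,-1.091,0.05],[-0.077,0.33,0.22,-1.091,0.05]]},
  grip_force=20,
)

```text
t: 23.35
eef_pos: [0.4871, 0.3465, 0.1012]
ee_rot: [-0.514, 0.858, -0.0, -0.0]
ft_force: [0.5, -0.4, 0.4]
grip_width: 0.0502
finger_force: 0.0
```

Run:
```python
from h import *
s=r.state();print(s["eef_pos"],R.from_quat(s["ee_rot"]).as_matrix().round(3).tolist(),s["joint_pos"].__repr__())
im=r.get_image("scene"); cv2.imwrite("pics/scene9.png",im[...,::-1])
f=im.astype(int); d=f[...,0]-f[...,1]; m=np.zeros(d.shape,bool); m[140:200,175:260]=1
for c in blobs(m&(d>20)&(f[...,2]>90),5):
    (u,v),rad=cv2.minEnclosingCircle(c); print(u,v,rad,cast("scene",[[u,v]],.026).round(4))
print(proj("scene",[[.4869,.3468,.026],[.4182,.2934,.026]]))
```

```text
[0.48707675 0.34654553 0.10124912] [[-0.471, -0.882, -0.001], [-0.882, 0.471, -0.001], [0.001, 0.0, -1.0]] array([ 5.06317451e-01,  2.46971016e-01,  6.21858410e-02,  1.38688122e+00,
       -1.46194666e-04, -5.73964266e-01])
219.0 158.5 4.031229019165039 [[0.4835 0.3413 0.026 ]]
[[219.46659819 157.34728031]
 [204.63461944 171.11165732]]
```

Call:
steer_hand(
  moves={"increments": [[0,0,0.03,0,0.05],[0,0,0.055,0,0.05],[0,0,0.07,0,0.05],[0,0,0.077,0,0.05],[0,0,0.08,0,0.05],[0,0,0.08,0,0.05]]},
)

```text
t: 24.0
eef_pos: [0.4871, 0.348, 0.0224]
ee_rot: [-0.515, 0.857, -0.0, 0.001]
ft_force: [-0.9, -0.5, 0.5]
grip_width: 0.0499
finger_force: 0.0
```

Call:
steer_hand(
  moves={"increments": [[0,0,0,0,0.044],[0,0,0,0,0.04],[0,0,0,0,0.036],[0,0,0,0,0.034],[0,0,0,0,0.034],[0,0,0,0,0.034]]},
  grip_force=20,
)

```text
t: 24.6
eef_pos: [0.4873, 0.3482, 0.0227]
ee_rot: [-0.515, 0.857, -0.0, 0.001]
ft_force: [-0.1, -0.8, 5.7]
grip_width: 0.0372
finger_force: 20.1
```

Call:
steer_hand(
  moves={"increments": [[0,0,-0.01,0,0.03],[0,0,-0.03,0,0.03],[0,0,-0.06,0,0.03],[0,0,-0.1,0,0.03],[0.02,0,-0.14,0,0.03],[0.05,-0.003,-0.18,0,0.03],[0.09,-0.006,-0.21,0,0.03],[0.13,-0.01,-0.23,0,0.03],[0.162,-0.011,-0.23,0,0.03],[0.2,-0.03,-0.23,-0.1,0.03],[0.24,-0.05,-0.23,-0.1,0.03],[0.28,-0.07,-0.23,-0.2,0.03],[0.32,-0.09,-0.23,-0.2,0.03],[0.36,-0.115,-0.23,-0.3,0.03],[0.4,-0.14,-0.23,-0.4,0.03],[0.44,-0.16,-0.23,-0.486,0.03],[0.48,-0.18,-0.23,-0.486,0.03],[0.515,-0.199,-0.23,-0.486,0.03],[0.513,-0.24,-0.23,-0.486,0.03],[0.512,-0.28,-0.23,-0.486,0.03]]},
  grip_force=25,
)

```text
t: 26.6
eef_pos: [0.4932, -0.2377, 0.2513]
ee_rot: [-0.705, 0.709, 0.0, 0.0]
ft_force: [1.3, 0.5, 1.1]
grip_width: 0.0365
finger_force: 25.2
```

Run:
```python
from h import *
s=r.state(); M=R.from_quat(s["ee_rot"]).as_matrix(); print(M.round(3).tolist())
print(tool(np.array([.5316,-.2553,s["eef_pos"][2]])-s["eef_pos"]),s["eef_pos"])
```

```text
[[-0.006, -1.0, -0.0], [-1.0, 0.006, 0.0], [-0.0, 0.0, -1.0]]
[ 0.0174 -0.0385 -0.    ] [ 0.49315692 -0.23765582  0.2513123 ]
```

Call:
steer_hand(
  moves={"increments": [[0.0174,-0.0385,0,0,0.03],[0.0174,-0.0385,0.04,0,0.03],[0.0174,-0.0385,0.08,0,0.03],[0.0174,-0.0385,0.12,0,0.03],[0.0174,-0.0385,0.16,0,0.03],[0.0174,-0.0385,0.19,0,0.03],[0.0174,-0.0385,0.21,0,0.03],[0.0174,-0.0385,0.22,0,0.03],[0.0174,-0.0385,0.2245,0,0.03],[0.0174,-0.0385,0.2265,0,0.03],[0.0174,-0.0385,0.2275,0,0.03],[0.0174,-0.0385,0.2275,0,0.03]]},
)

```text
t: 27.8
eef_pos: [0.5326, -0.2538, 0.0248]
ee_rot: [-0.706, 0.708, -0.001, 0.0]
ft_force: [0.0, 0.4, -1.5]
grip_width: 0.0371
finger_force: 25.5
```

Call:
steer_hand(
  moves={"increments": [[0,0,0.0005,0,0.03],[0,0,0.001,0,0.03],[0,0,0.001,0,0.03]]},
)

```text
t: 28.1
eef_pos: [0.5319, -0.2534, 0.023]
ee_rot: [-0.706, 0.708, -0.0, 0.0]
ft_force: [0.0, 0.0, -0.3]
grip_width: 0.0368
finger_force: 25.6
```

Call:
steer_hand(
  moves={"increments": [[0,0,0.0005,0,0.03],[0,0,0.001,0,0.03],[0,0,0.001,0,0.04],[0,0,0.0005,0,0.044],[0,0,0,0,0.05],[0,0,0,0,0.05],[0,0,-0.01,0,0.05],[0,0,-0.04,0,0.05],[0,0,-0.08,0,0.05],[0,0,-0.12,0,0.05],[0,0,-0.16,0,0.05],[0,0,-0.2,0,0.05],[0,0.04,-0.23,0,0.05],[0,0.08,-0.23,0,0.05],[0,0.11,-0.23,0,0.05],[-0.05,0.11,-0.23,0,0.05],[-0.1,0.11,-0.23,0,0.05],[-0.15,0.11,-0.23,0,0.05],[-0.2,0.11,-0.23,0,0.05],[-0.24,0.11,-0.23,0,0.05]]},
)

```text
t: 30.1
eef_pos: [0.4219, -0.0109, 0.254]
ee_rot: [-0.706, 0.708, -0.001, 0.001]
ft_force: [0.8, -0.3, -0.4]
grip_width: 0.0497
finger_force: 0.0
```

Run:
```python
from h import *
im=r.get_image("top"); cv2.imwrite("pics/top10.png",im[...,::-1]); s=r.get_image("scene")
f=lambda a:np.clip((cv2.resize(a,(380,380),interpolation=cv2.INTER_CUBIC).astype(float)-110)*1.8,0,255).astype(np.uint8)
o=[f(im[172:234,140:202]),f(im[135:210,332:407])]
cv2.imwrite("pics/c10.png",np.hstack(o)[...,::-1])
st=r.state(); print(st["eef_pos"],R.from_quat(st["ee_rot"]).as_matrix().round(3).tolist())
```

```text
[ 0.42195846 -0.00890005  0.25411519] [[0.005, -1.0, 0.002], [-1.0, -0.005, 0.002], [-0.002, -0.002, -1.0]]
```

View pics/c10.png

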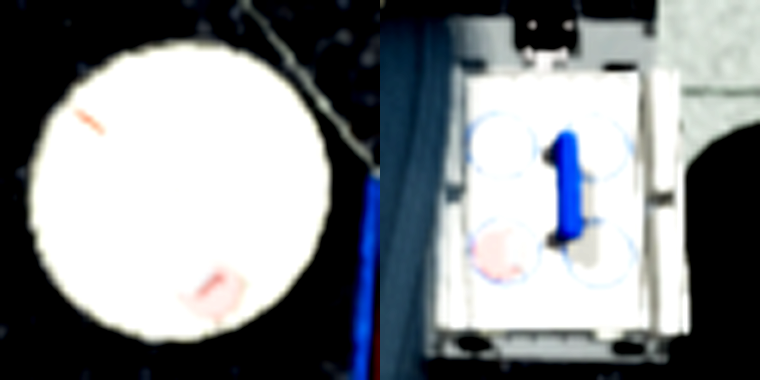

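Dish A lies in the near-left ring of the tray; dish B still on the disc at crop (215,294), px (174.7,219.5); the pane untouched.

Call:
steer_hand(
  moves={"increments": [[-0.04,0,0,0.1,0.046],[-0.08,0,0,0.2,0.046],[-0.12,0,0,0.3,0.046],[-0.16,0,0,0.4,0.046],[-0.2,0,0,0.52,0.046],[-0.24,0,0,0.64,0.046],[-0.28,0,0,0.76,0.046],[-0.302,0.001,0.02,0.88,0.046],[-0.302,0.001,0.06,1.0,0.046],[-0.302,0.001,0.1,1.12,0.046],[-0.302,0.001,0.14,1.19,0.046],[-0.302,0.001,0.144,1.19,0.046],[-0.302,0.001,0.144,1.19,0.046],[-0.302,0.001,0.144,1.19,0.046]]},
  grip_force=20,
)

```text
t: 31.6
eef_pos: [0.4242, 0.2894, 0.1118]
ee_rot: [-0.188, 0.982, 0.001, 0.002]
ft_force: [0.1, -0.1, 1.4]
grip_width: 0.0462
finger_force: 0.0
```

Run:
```python
from h import *
s=r.state();print(s["eef_pos"],R.from_quat(s["ee_rot"]).as_matrix().round(3).tolist(),tool(np.array([.4195,.2935,.0245])-s["eef_pos"]))
im=r.get_image("scene"); cv2.imwrite("pics/scene11.png",im[...,::-1])
f=im.astype(int); d=f[...,0]-f[...,1]; m=np.zeros(d.shape,bool); m[145:200,175:260]=1
for c in blobs(m&(d>20)&(f[...,2]>90),3):
    (u,v),rad=cv2.minEnclosingCircle(c); print(u,v,rad,cast("scene",[[u,v]],.026).round(4))
print(proj("scene",[[.4195,.2935,.026]]))
```

```text
[0.42419177 0.2893687  0.11178337] [[-0.929, -0.37, 0.004], [-0.37, 0.929, 0.002], [-0.005, 0.0, -1.0]] [0.0032 0.0055 0.0873]
[[205.0008314  171.00732843]]
```

Call:
steer_hand(
  moves={"increments": [[0.0032,0.0055,0.03,0,0.046],[0.0032,0.0055,0.055,0,0.046],[0.0032,0.0055,0.07,0,0.046],[0.0032,0.0055,0.07,0,0.046],[0.0032,0.0055,0.07,0,0.046]]},
)

```text
t: 32.15
eef_pos: [0.4188, 0.2936, 0.0411]
ee_rot: [-0.188, 0.982, 0.0, 0.002]
ft_force: [0.5, 0.7, 0.8]
grip_width: 0.0459
finger_force: 0.0
```

Run:
```python
from h import *
s=r.state();print(s["eef_pos"],tool(np.array([.4195,.2935,.0245])-s["eef_pos"]))
```

```text
[0.41875339 0.29357139 0.04107535] [-0.0006 -0.0003  0.0166]
```

Call:
steer_hand(
  moves={"increments": [[-0.0006,-0.0003,0.007,0,0.046],[-0.0006,-0.0003,0.013,0,0.046],[-0.0006,-0.0003,0.0175,0,0.046],[-0.0006,-0.0003,0.0175,0,0.046]]},
)

```text
t: 32.55
eef_pos: [0.4172, 0.2924, 0.0205]
ee_rot: [-0.188, 0.982, -0.0, -0.001]
ft_force: [-0.6, 0.3, -0.6]
grip_width: 0.0461
finger_force: 0.0
```

Call:
steer_hand(
  moves={"increments": [[0,0,0,0,0.042],[0,0,0,0,0.038],[0,0,0,0,0.034],[0,0,0,0,0.034],[0,0,0,0,0.034]]},
  grip_force=25,
)

```text
t: 33.05
eef_pos: [0.418, 0.2929, 0.0215]
ee_rot: [-0.188, 0.982, 0.0, 0.0]
ft_force: [-0.3, -0.6, -0.3]
grip_width: 0.0372
finger_force: 25.1
```

Call:
steer_hand(
  moves={"increments": [[0,0,-0.01,0,0.03],[0,0,-0.03,0,0.03],[0,0,-0.07,0,0.03],[0,0,-0.11,0,0.03],[0,0,-0.15,0,0.03],[0.01,-0.02,-0.19,0,0.03],[0.02,-0.05,-0.22,0,0.03],[0.035,-0.09,-0.23,-0.1,0.03],[0.05,-0.13,-0.23,-0.2,0.03],[0.065,-0.17,-0.23,-0.3,0.03],[0.08,-0.21,-0.23,-0.4,0.03],[0.1,-0.25,-0.23,-0.5,0.03],[0.115,-0.29,-0.23,-0.62,0.03],[0.13,-0.33,-0.23,-0.74,0.03],[0.15,-0.37,-0.23,-0.86,0.03],[0.165,-0.41,-0.23,-0.98,0.03],[0.18,-0.459,-0.23,-1.1,0.03],[0.16,-0.5,-0.23,-1.188,0.03],[0.14,-0.55,-0.23,-1.188,0.03],[0.14,-0.55,-0.23,-1.188,0.03]]},
  grip_force=25,
)

```text
t: 35.05
eef_pos: [0.4929, -0.2741, 0.2467]
ee_rot: [-0.704, 0.71, 0.002, -0.001]
ft_force: [-1.4, -0.2, -1.6]
grip_width: 0.0367
finger_force: 25.3
```

Run:
```python
from h import *
s=r.state(); print(s["eef_pos"],R.from_quat(s["ee_rot"]).as_matrix().round(3).tolist(),tool(np.array([.5315,-.3113,.0235])-s["eef_pos"]))
```

```text
[ 0.49285521 -0.27408845  0.24667803] [[-0.008, -1.0, -0.004], [-1.0, 0.008, 0.002], [-0.002, 0.004, -1.0]] [ 0.0374 -0.0398  0.2229]
```

Call:
steer_hand(
  moves={"increments": [[0.02,-0.02,0,0,0.03],[0.0374,-0.0398,0.01,0,0.03],[0.0374,-0.0398,0.05,0,0.03],[0.0374,-0.0398,0.09,0,0.03],[0.0374,-0.0398,0.13,0,0.03],[0.0374,-0.0398,0.16,0,0.03],[0.0374,-0.0398,0.175,0,0.03],[0.0374,-0.0398,0.175,0,0.03],[0.0374,-0.0398,0.175,0,0.03]]},
)

```text
t: 35.95
eef_pos: [0.5311, -0.3079, 0.0781]
ee_rot: [-0.706, 0.709, -0.001, 0.0]
ft_force: [-0.2, 0.6, -0.3]
grip_width: 0.0368
finger_force: 25.4
```

Run:
```python
from h import *
s=r.state(); print(s["eef_pos"],tool(np.array([.5315,-.3113,.0225])-s["eef_pos"]))
```

```text
[ 0.53110933 -0.30792749  0.07812617] [ 0.0033 -0.0003  0.0556]
```

Call:
steer_hand(
  moves={"increments": [[0.003,0,0.015,0,0.03],[0.003,0,0.03,0,0.03],[0.003,0,0.04,0,0.03],[0.003,0,0.045,0,0.03],[0.003,0,0.045,0,0.03]]},
)

```text
t: 36.45
eef_pos: [0.5294, -0.3098, 0.0295]
ee_rot: [-0.705, 0.709, 0.002, -0.0]
ft_force: [-0.6, 0.5, -0.1]
grip_width: 0.0367
finger_force: 25.4
```

Call:
steer_hand(
  moves={"increments": [[0,0,0.0015,0,0.03],[0,0,0.002,0,0.03],[0,0,0.002,0,0.03]]},
)

```text
t: 36.75
eef_pos: [0.5308, -0.3109, 0.0299]
ee_rot: [-0.705, 0.709, -0.001, 0.0]
ft_force: [0.6, 0.3, -0.1]
grip_width: 0.0371
finger_force: 25.4
```

Call:
steer_hand(
  moves={"increments": [[0,0,0.002,0,0.03],[0,0,0.004,0,0.03],[0,0,0.0055,0,0.03],[0,0,0.0065,0,0.03],[0,0,0.0065,0,0.03],[0,0,0.0065,0,0.03]]},
)

```text
t: 37.35
eef_pos: [0.5304, -0.3106, 0.0227]
ee_rot: [-0.705, 0.709, 0.0, -0.0]
ft_force: [0.5, -0.7, -0.5]
grip_width: 0.0369
finger_force: 25.4
```

Call:
steer_hand(
  moves={"increments": [[0,0,0.0008,0,0.03],[0,0,0.0015,0,0.03],[0,0,0.0015,0,0.03]]},
)

```text
t: 37.65
eef_pos: [0.5305, -0.3107, 0.0216]
ee_rot: [-0.705, 0.709, -0.0, 0.0]
ft_force: [0.5, 0.1, 0.4]
grip_width: 0.0371
finger_force: 25.5
```

Call:
steer_hand(
  moves={"increments": [[0,0,0,0,0.04],[0,0,-0.0005,0,0.044],[0,0,-0.001,0,0.048],[0,0,-0.001,0,0.048],[0,0,-0.01,0,0.048],[0,0,-0.04,0,0.048],[0,0,-0.08,0,0.048],[0,0,-0.12,0,0.048],[0,0,-0.16,0,0.048],[0,0,-0.2,0,0.048],[0,0.04,-0.23,0,0.05],[0,0.08,-0.23,0,0.05],[0,0.11,-0.23,0,0.05],[-0.05,0.11,-0.23,0,0.05],[-0.1,0.11,-0.23,0,0.05],[-0.15,0.11,-0.23,0,0.05],[-0.2,0.13,-0.23,0,0.05],[-0.24,0.15,-0.23,0,0.05],[-0.28,0.15,-0.23,0,0.05],[-0.28,0.15,-0.23,0,0.05]]},
)

```text
t: 39.65
eef_pos: [0.381, -0.026, 0.2528]
ee_rot: [0.708, -0.706, 0.001, -0.001]
ft_force: [-0.8, -0.6, 0.4]
grip_width: 0.0502
finger_force: 0.0
```

Run:
```python
from h import *
im=r.get_image("top"); cv2.imwrite("pics/top12.png",im[...,::-1]); s=r.get_image("scene"); cv2.imwrite("pics/scene12.png",s[...,::-1])
f=lambda a,w:cv2.resize(a,(w,290),interpolation=cv2.INTER_CUBIC)
t=np.vstack([np.hstack([f(im[160:280,130:270],400),f(im[135:210,332:407],400)]),np.hstack([f(s[120:220,170:290],400),f(s[235:325,275:375],400)])])
cv2.imwrite("pics/c11.png",t[...,::-1])
```

```text
(no output)
```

View pics/c11.png

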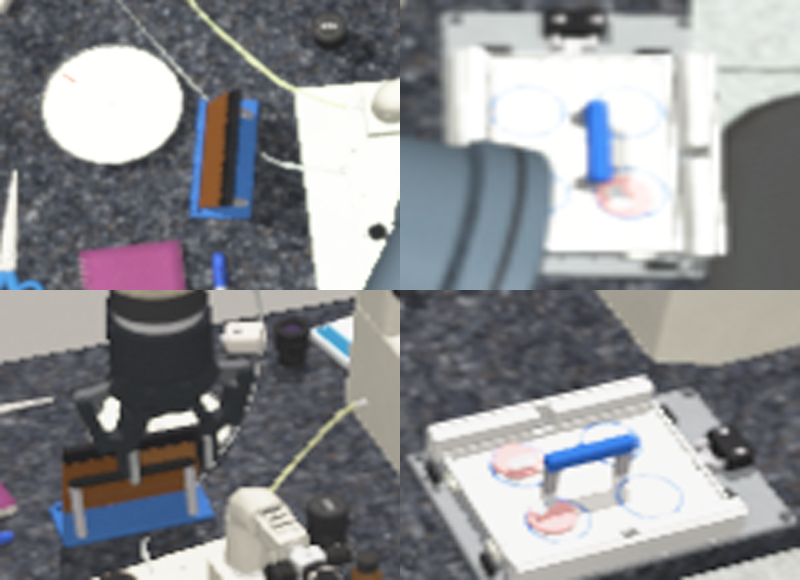

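Both dishes lie flat in the near rings of the tray, the disc is empty, the pane leans square on the bar and the tray sits low between rails and stops with the roller hidden under its edge.

```bash
python3 -c "
from cell import r
print(r.hand_in())"
```

```text
the job is handed in; nothing more can be done
None
```

I handed the job in at about 40 s. The pane leans on the rack, the tray is in the bay with its end over the lever, and both dishes on the turntable were moved flat into the tray; the lever's angle could not be read, so "held down" rests on the tray's measured seating height.

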